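Fit a retaining ring on a spring-loaded shaft and hold it spread

ROBOT

A 6-joint arm with a two-finger parallel gripper is mounted at the origin on the work surface. World frame = base frame: x ahead of the robot, y to its left, z up, the work surface at z = 0. Lengths are in m, angles in degrees, forces in N, time in s.
With the tool pointing down it reaches from about 0.3 to 0.75 m from the base axis. Payload 8.5 kg.
Tool frame: the origin (TCP) lies between the finger pads; the fingertips stand ahead of it and the grasp point (between the pads) lies 8 mm behind it (env.tcp_to_tips is the z of the fingertips in the tool frame, in m); z points along the fingers, x is the direction in which the jaws open and shut, and the axes are right-handed (so a half turn about z gives the same grasp; the last joint's range is limited). The gripper opens to 85 mm and grips with 20 to 120 N. Pads are 22 mm wide; open, the fingers measure 114 mm over their backs; the gripper's body (76 mm by 85 mm) begins 54 mm behind the grasp point. The pads swing forward as they close: fully open they stand 13 mm farther back than shut.
Start: joints at [62.951, 21.807, 74.336, -0, 83.858, -12.336], TCP at [0.14, 0.532, 0.242] pointing down, gripper open.
Joint ranges: [-178.18, 178.18], [-50.72, 133.34], [12.68, 142.11], [-81.47, 261.47], [9.98, 163.14], [-165.26, 165.26]. Speed limits (degrees/s): [136.94, 136.94, 180, 180, 180, 180].

INTERFACE

Orientations are given as a 3x3 rotation matrix whose columns are the frame's x, y, z axes.
In Python, from rig import observe, viewer, env gives the robot as it stands.
- The arm moves only by the tool jog_arm, never from a script. Its arguments are lists of equal length, an entry for each row: "dr": the turn, a rotation vector about the tool's x, y, z in rad, a list of three; "slide": the shift along the tool's x, y, z in m, a list of three; "gripper": the opening, from -1 (shut) to 1 (fully open), so that 0 is half open. In form: {"dr": [[rx, ry, rz], ...], "slide": [[dx, dy, dz], ...], "gripper": [gripper, ...]}. A call has exactly 10 rows; each row shifts and turns the commanded pose from where the row before left it, along the tool's axes as they then stand; what a row does not reach is not made up. A row lasts 1/10 s, in which the tool goes at most 50 mm and 8.59 degrees, less where a joint would pass 70% of its speed; a pose out of reach is approached as far as the arm can. A call is refused whole if a number of a shift passes 0.05 or a number of a turn 0.15, either way. A call with a gripper value outside its range is refused whole. The fingers move at their own pace and stop on an object; "force" is the grip in N (left out, the last holds). Time passes only in rows, so rows that do not move let the fingers close, or fill a call up. It gives the time, the measured TCP pose, the force and the opening at its end, in the units of the state.
- observe(): the state, without advancing time (a new reading comes with each control period).
- viewer.get_image(name): name is "side" or "top"; returns a dict with "pixels" (480x640x3 uint8, blue, green, red), "camera_matrix" (3x3 intrinsics, pixels), "R" (3x3) and "t" (3): a world point X has camera coordinates R X + t. Camera axes: x right, y down, z forward; pixel columns grow to the right and rows downward; lengths in m; the calibration is good to about 2 mm. A picture is of the moment at which its call begins. There is no depth.
- env.close_job(): hands the job in, once; it reports no verdict.
The state is a dict: "time_s": time; "q": joint angles; "qvel": joint speeds; "joint_efforts": joint torques, N m; "position": TCP position; "tool_rot": TCP orientation; "ft_force": force on the tool from outside, world axes, zero at the start; "wrist_torque": the same for the moment, N m; "grip_width": finger opening in m.
Only numpy, scipy, OpenCV 4.12 (cv2) and the standard library are available. Lean on these libraries where they do the work, as an engineer would, in place of code of your own. Each camera call takes 0.05 s, during which the arm holds its last target.

TASK

The circlip pliers stand upright on the black stand with a brass retaining ring on their tips: take them by the two blue handles and squeeze fully so that the ring opens, lift them off the stand, and pass the opened ring level down over the steel shaft on top of the aluminium unit. Keep going down onto the spring-loaded yellow washer and push it, without ramming it, until you feel it come to its stop, so that the ring lies at the groove that the washer was hiding. Finish like that: still squeezing so that the ring stays open, and still holding the washer down at its stop; do not let go, never let the ring close on the shaft, and leave everything else on the bench where it is.

Things in the scene. Friction and masses are not known exactly. Their poses are not given: they have to be found in the camera images.
- pliers_grip (a point): where to hold the pliers: midway between their two blue handles, 106 mm above the ring's underside. Axes: z up; y the line of the squeeze; x from the ring's lugs to its closed back. Handles: flat plates 24 mm wide (x), 44 mm tall, from 24 mm below to 20 mm above here. Relaxed they lean apart: 53 mm over outer faces here, 58 mm at the top; squeezed to their stop parallel, 38 mm
- ring_center (a point): centre of the brass ring, half-way through its 4 mm thickness, 104 mm straight below pliers_grip, same axes. The ring is captive on the pliers' tips and follows the handles. Spread: a round C, 28 mm bore, 38 mm outside, lugs reaching 24 mm to -x. Relaxed its sides close to about 20 mm, too tight for the shaft. It is the lowest part of the pliers
- ring_l (a joint): opening angle of one ring half (the other mirrors it), rad: 0 relaxed (handles free), 0.24 fully spread (handles squeezed to their stop)
- pliers: the whole circlip pliers with their ring, 128 mm tall, about 0.2 kg, standing upright on the ring at the start; origin at the ring's centre on its underside, axes as pliers_grip. Squeezing takes 6 N at first, 12 N at the stop; more grip does no harm. Steel pivot block 42 mm below pliers_grip; cranked legs run from it to the ring's lugs on the -x side
- stand: fixed black plate 80 x 80 x 20 mm with a low blue rim (6 mm wide, up to 26 mm above the bench) on which the pliers stand; origin at the centre of its underside
- unit: fixed aluminium box, 110 mm (x) by 90 mm (y), with round connectors on two sides and a pink label; its top is 70 mm above its origin. Its origin lies up to 15 mm below the bench top, so the top stands 55 to 70 mm over the bench. On its top centre, a boss (56 mm across, 6 mm high) and the upright steel shaft
- shaft_tip (a point): centre of the top end of the steel shaft, the highest point of the unit. The shaft is 24 mm across, upright (z up), with its last 4 mm tapered to 18 mm. 103 mm above the unit's origin
- groove (a point): centre of the shaft's groove, on the shaft's axis 16.5 mm below shaft_tip (groove 5 mm high, 20 mm across); covered by the washer at the start. When ring_center is here, within 1 mm, the washer is at its stop
- washer (a joint): how far the yellow thrust washer has been pushed down, m: 0 up (its top then 13 mm below shaft_tip), 0.006 at its stop. 50 mm across, on a spring: about 4 N to start it, 11 N to bring it to the stop, rigid beyond
- spare_a: a spare aluminium unit, 110 x 90 x 90 mm, bystander; origin at its underside
- spare_b: another spare aluminium unit, 110 x 90 x 90 mm, bystander; origin at its underside
- carton: a white carton, 90 x 140 x 45 mm, bystander; origin at its underside
- screwdriver: a screwdriver 180 mm long, lying flat, bystander; origin at its underside
- tape_roll: a green tape roll, 64 mm across and 20 mm high, bystander; origin at its underside
- bottle: a small bottle, 52 mm across and 130 mm high, bystander; origin at its underside
- parts_tray: a yellow parts tray, 100 x 140 x 30 mm, bystander; origin at its underside
Not all that is in view belongs to the job. What is shaped like the unit but orange is not meant.

How it is judged:
By the outcome, as a careful person would: the job done as asked, in the order asked, and still so for the second after the job is handed in, while the arm keeps its last pose, push and grip.
It also fails if it takes over 45 s, if anything falls off the work surface, if the arm or the gripper's body presses on something with over 40 N, if the wrist force passes 120 N, or if a joint passes its speed limit or range.

## Working session

There is one attempt and no reset: what is moved stays moved. The work goes in short steps, Python scripts to look and compute and a tool call to move; the robot and the scene stay as the last step left them, time stands still between calls to the robot, and variables do not carry over. Pictures are saved under pics/ and viewed, and the job is handed in when it is done.

Besides the shell and the picture viewer there is one more tool, called after "Call:" as name(argument=value, ...) on one line, values as JSON. jog_arm: Moves the arm, as the interface text tells. Its arguments: {"type":"object","properties":{"dr":{"type":"array","items":{"type":"array","items":{"type":"number"}}},"slide":{"type":"array","items":{"type":"array","items":{"type":"number"}}},"gripper":{"type":"array","items":{"type":"number"}},"force":{"type":"number"}},"required":["dr","slide","gripper"]}

```bash
mkdir -p pics; ls; python3 - <<'E'
from rig import observe, viewer, env
import cv2,numpy as np
s=observe()
for k in s: print(k,np.round(s[k],4).tolist())
print(env.tcp_to_tips)
for n in("side","top"):
    d=viewer.get_image(n); cv2.imwrite(f"pics/{n}0.png",d["pixels"])
    np.savez(f"{n}cam.npz",K=d["camera_matrix"],R=d["R"],t=d["t"])
    R=np.array(d["R"]);print(n,np.round(d["camera_matrix"],1).tolist(),R.round(3).tolist(),(-R.T@np.array(d["t"])).round(3))
E
```

```text
pics
time_s 0.0
q [62.9515, 21.841, 74.3837, 0.0002, 83.8562, -12.3343]
qvel [-0.0448, -0.0668, -0.0052, -0.0911, -0.094, -0.0312]
joint_efforts [-0.0004, -44.8466, -23.1274, -0.0002, 0.0048, 0.0]
position [0.1396, 0.5317, 0.2417]
tool_rot [[0.254, 0.9672, -0.0006], [0.9672, -0.254, -0.0013], [-0.0014, -0.0003, -1.0]]
ft_force [-0.2245, 0.4025, 0.1602]
wrist_torque [0.0074, -0.0442, -0.0464]
grip_width 0.0853
0.011
side [[580.8, 0.0, 320.8], [0.0, 580.8, 242.7], [0.0, 0.0, 1.0]] [[0.77, -0.638, -0.003], [-0.322, -0.385, -0.865], [0.55, 0.667, -0.502]] [-0.18  -0.884  0.788]
top [[446.1, 0.0, 317.5], [0.0, 446.1, 229.6], [0.0, 0.0, 1.0]] [[0.029, -0.999, -0.023], [-0.996, -0.027, -0.085], [0.084, 0.025, -0.996]] [ 0.449 -0.016  1.199]
```

View pics/side0.png

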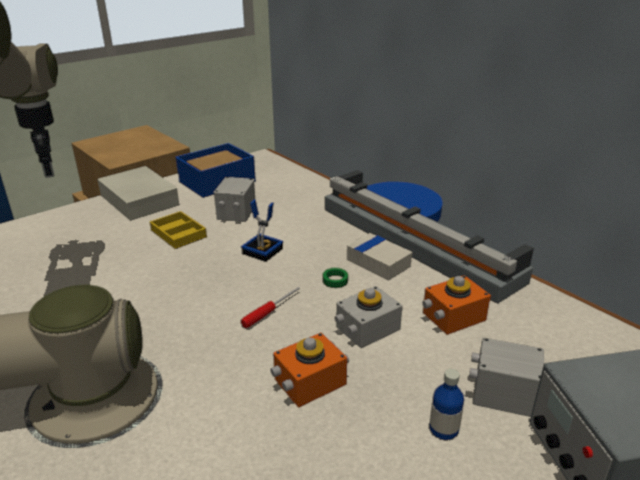

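View pics/top0.png

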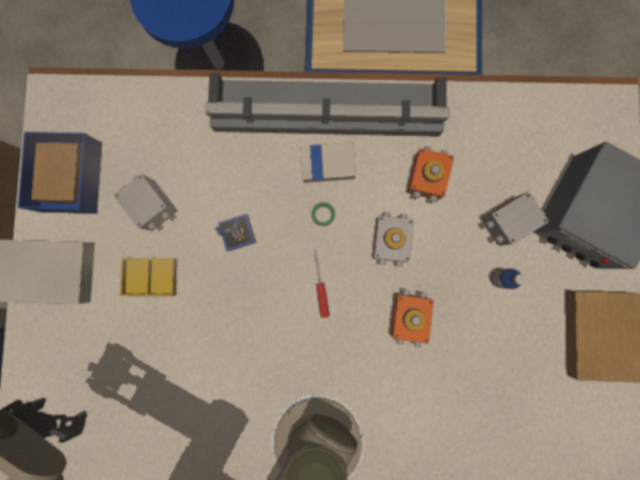

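The pliers are on the stand at top (237,232) and side (262,240). The grey unit is at top (395,238) and side (369,312), with orange decoys near it. I'll enlarge both.

```bash
python3 - <<'E'
import cv2,numpy as np
a=cv2.imread("pics/side0.png");b=cv2.imread("pics/top0.png")
def crop(im,x,y,w,h,s,n):
    cv2.imwrite(n,cv2.resize(im[y:y+h,x:x+w],None,fx=s,fy=s,interpolation=cv2.INTER_CUBIC))
crop(a,230,190,66,75,8,"pics/s_pl.png")
crop(a,325,275,90,75,8,"pics/s_un.png")
crop(b,205,205,65,55,10,"pics/t_pl.png")
crop(b,365,205,65,65,9,"pics/t_un.png")
E
```

```text
(no output)
```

View pics/s_pl.png

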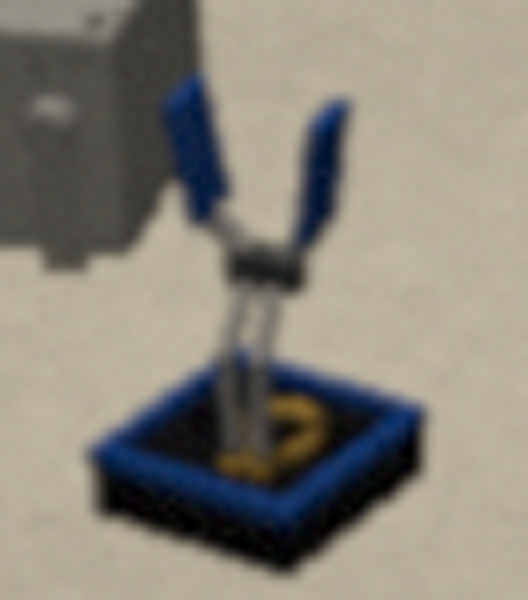

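View pics/s_un.png

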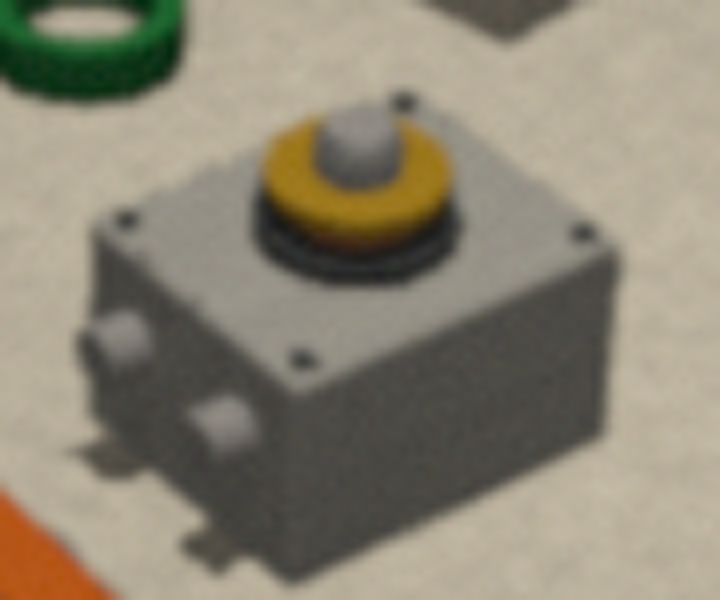

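View pics/t_pl.png

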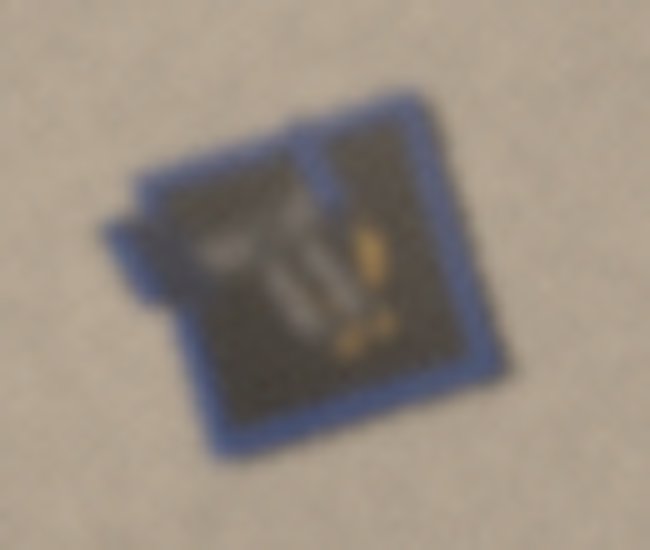

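View pics/t_un.png

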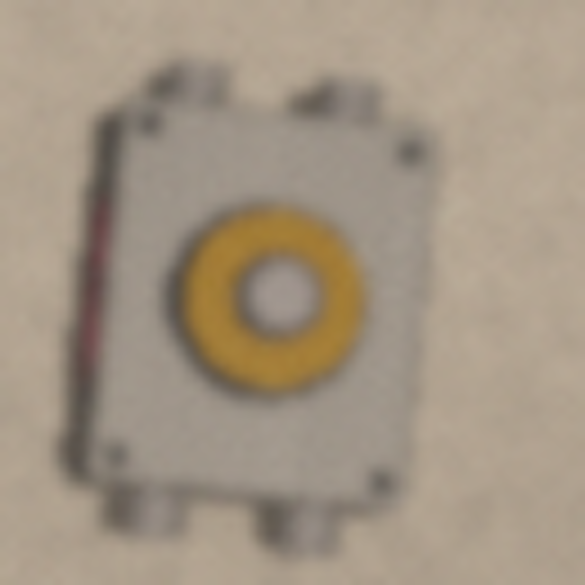

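```bash
cat > h.py <<'E'
import numpy as np,cv2
from scipy.optimize import least_squares
C={}
for n in("side","top"):
    d=np.load(f"{n}cam.npz");C[n]=(d["K"],d["R"],d["t"].reshape(3))
def proj(n,X):
    K,R,t=C[n];X=np.atleast_2d(X);c=X@R.T+t;p=c@K.T;return p[:,:2]/p[:,2:]
def un(p,off,s): return (np.array(p,float)+.5)/s-.5+np.array(off)
def Rz(a): return np.array([[np.cos(a),-np.sin(a),0],[np.sin(a),np.cos(a),0],[0,0,1]])
def tri(pixd):
    f=lambda X:np.concatenate([proj(n,X)[0]-p for n,p in pixd.items()])
    r=least_squares(f,[.45,0,.1]);return r.x,r.fun
E
cat > fit1.py <<'E'
from h import *
so,to=(325,275),(365,205)
# unit: params x,y,zt(top of box),yaw ; long axis local x
def P(u,l): return np.array([u[0],u[1],u[2]])+np.atleast_2d(l)@Rz(u[3]).T
h=lambda a,b,z=0:(a*.055,b*.045,z)
obs=[("side",h(-1,1),(95,225)),("side",h(-1,-1),(300,390)),("side",h(1,-1),(618,250)),
("top",h(1,1),(120,103)),("top",h(1,-1),(435,130)),("top",h(-1,1),(90,480)),("top",h(-1,-1),(408,505)),
("side",(0,0,.020),(358,174)),("top",(0,0,.020),(273,299)),("top",(0,0,.033),(284,294)),("side",(0,0,.033),(360,119))]
def f(u): return np.concatenate([proj(n,P(u,l))[0]-(un(p,so,8) if n=="side" else un(p,to,9)) for n,l,p in obs])
r=least_squares(f,[.45,-.17,.06,0],loss="soft_l1");u=r.x
print(u,"tip",P(u,(0,0,.033)));print(f(u).reshape(-1,2).round(2))
print("tri washer",tri({"side":un((358,174),so,8),"top":un((273,299),to,9)}))
print("tri tip",tri({"side":un((360,119),so,8),"top":un((284,294),to,9)}))
np.save("unit.npy",u)
im=cv2.imread("pics/side0.png");b=cv2.imread("pics/top0.png")
def circ(r,z): a=np.linspace(0,2*np.pi,40);return np.c_[r*np.cos(a),r*np.sin(a),0*a+z]
for n,I,off,s in(("side",im,so,8),("top",b,to,9)):
    c=cv2.resize(I[off[1]:off[1]+75,off[0]:off[0]+90 if n=="side" else off[0]+65],None,fx=s,fy=s,interpolation=cv2.INTER_CUBIC)
    for pts,col in((np.array([h(1,1),h(1,-1),h(-1,-1),h(-1,1),h(1,1)]),(0,0,255)),(circ(.025,.02),(255,0,0)),(circ(.009,.033),(0,255,0)),(circ(.012,.029),(0,255,0))):
        q=(proj(n,P(u,pts))-off+.5)*s-.5
        cv2.polylines(c,[q.round().astype(int)],False,col,1)
    cv2.imwrite(f"pics/fit_{n}.png",c)
E
python3 fit1.py
```

```text
[ 0.5287021  -0.181677    0.063031   -0.06332243] tip [[ 0.5287021 -0.181677   0.096031 ]]
[[-1.69 -0.03]
 [-0.16  0.76]
 [ 0.6  -1.04]
 [ 0.16 -1.04]
 [ 0.46 -0.91]
 [-0.01  0.02]
 [ 0.23  0.5 ]
 [-0.47 -0.38]
 [ 0.29 -0.36]
 [-0.14 -0.16]
 [-0.48  1.37]]
tri washer (array([ 0.52878541, -0.18187374,  0.08199371]), array([-0.39784682,  0.05408364,  0.30966642, -0.36553827]))
tri tip (array([ 0.52872747, -0.18203185,  0.09956048]), array([-0.29138223,  0.04010236,  0.22512842, -0.26533196]))
```

View pics/fit_side.png

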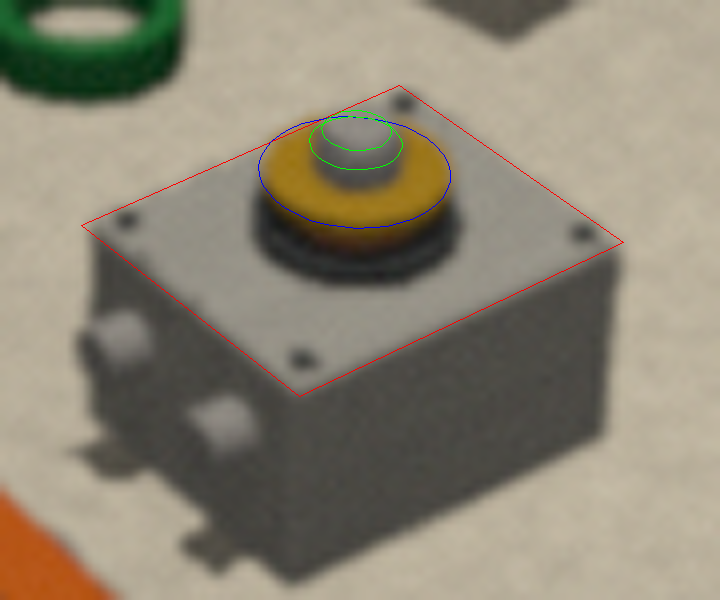

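View pics/fit_top.png

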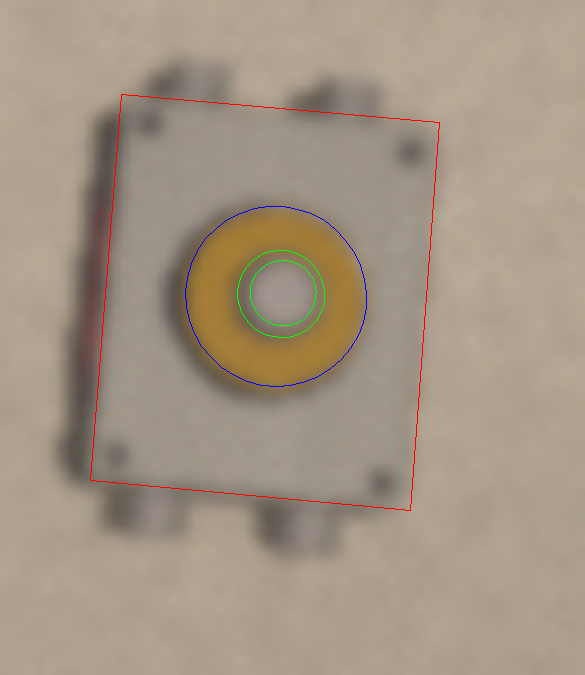

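```bash
cat > fit2.py <<'E'
from h import *
import sys
so,to=(230,190),(205,205)
Z=.126
def P(u,l): return np.array([u[0],u[1],Z])+np.atleast_2d(l)@Rz(u[2]).T
obs=[("side",(-.012,.029,.02),(165,103)),("side",(.012,.029,.02),(192,76)),("side",(-.012,-.029,.02),(326,110)),("side",(.012,-.029,.02),(350,98)),
("side",(-.012,.024,-.024),(195,222)),
("top",(.012,.029,.02),(105,225)),("top",(-.012,.029,.02),(148,305)),("side",(.019,0,-.102),(318,415)),("top",(.0165,0,-.102),(372,248))]
def f(u): return np.concatenate([proj(n,P(u,l))[0]-(un(p,so,8) if n=="side" else un(p,to,10)) for n,l,p in obs])
u=least_squares(f,[.5,.18,.5],loss="soft_l1").x
print(u,np.degrees(u[2]));print(f(u).reshape(-1,2).round(2));np.save("pl.npy",u)
a=np.linspace(0,2*np.pi,40)
lines=[]
for s in(1,-1):
  for t in(0,.006):
    lines.append(np.array([(-.012,s*(.029-t),.02),(.012,s*(.029-t),.02),(.012,s*(.0235-t),-.024),(-.012,s*(.0235-t),-.024),(-.012,s*(.029-t),.02)]))
for r in(.011,.0165): lines.append(np.c_[1.2*r*np.cos(a),r*np.sin(a),0*a-.102])
for n,off,s in(("side",so,8),("top",to,10)):
    I=cv2.imread(f"pics/{n}0.png")
    c=cv2.resize(I[off[1]:off[1]+(75 if n=="side" else 55),off[0]:off[0]+66],None,fx=s,fy=s,interpolation=cv2.INTER_CUBIC)
    for l in lines: cv2.polylines(c,[((proj(n,P(u,l))-off+.5)*s-.5).round().astype(int)],False,(0,0,255),1)
    cv2.imwrite(f"pics/fitp_{n}.png",c)
E
python3 fit2.py
```

```text
[0.54082856 0.22107503 0.46250254] 26.499443601731212
[[-0.63 -0.55]
 [ 0.73 -1.  ]
 [-0.33  2.69]
 [ 1.2   0.27]
 [-1.55  0.48]
 [ 1.32 -0.49]
 [ 1.06  0.62]
 [-1.29 -0.77]
 [-4.69 -4.71]]
```

View pics/fitp_side.png

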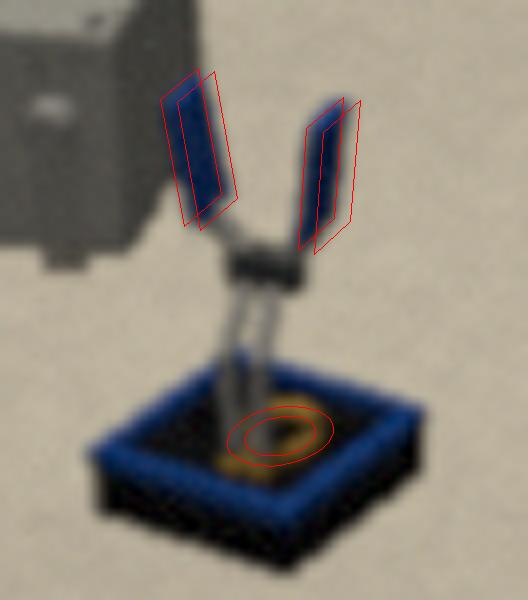

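View pics/fitp_top.png

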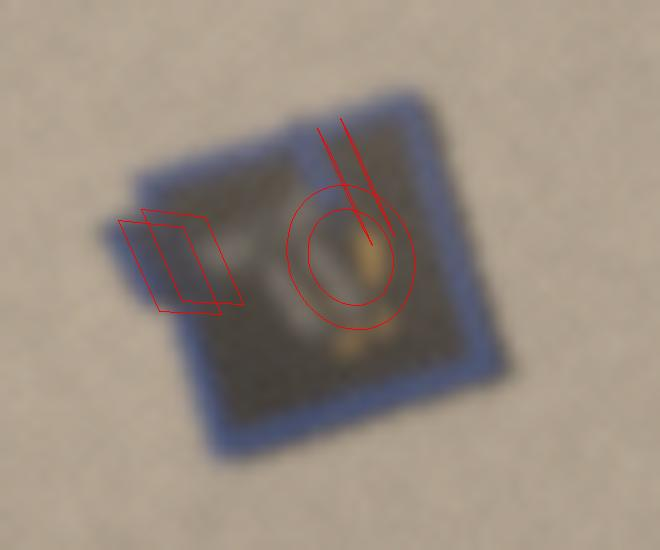

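```bash
sed -i 's/,("side",(.019,0,-.102),(318,415)),("top",(.0165,0,-.102),(372,248))\]/,("side",(-.020,0,-.102),(243,465)),("top",(-.020,0,-.102),(365,335)),("top",(-.012,-.029,.02),(345,208)),("top",(.012,-.029,.02),(310,118))]/' fit2.py; python3 fit2.py
```

```text
[0.54103982 0.22483708 0.49586253] 28.410830379102702
[[-1.44 -0.9 ]
 [-0.35 -1.39]
 [-0.82  2.01]
 [ 0.43 -0.45]
 [-2.32  0.1 ]
 [-0.23 -0.18]
 [-0.19  0.78]
 [ 0.37 -0.66]
 [ 0.4  -1.21]
 [ 1.96 -0.5 ]
 [ 1.07 -0.44]]
```

View pics/fitp_side.png

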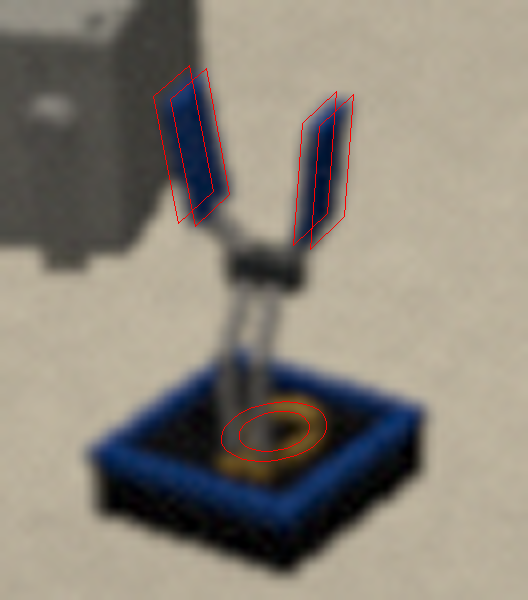

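View pics/fitp_top.png

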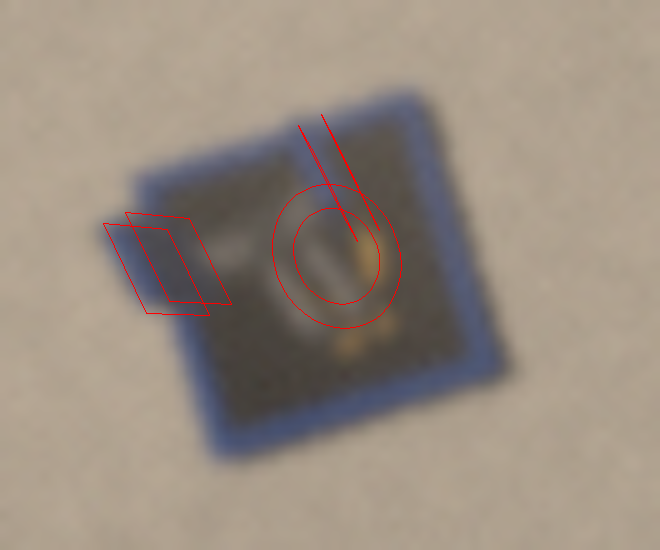

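The pliers' grip is near (0.541, 0.223, 0.126) with yaw about 28°, and the shaft is at about (0.5287, -0.1819). Next I'll move to hover above the pliers.

Call:
jog_arm(dr=[[0,0,0],[0,0,0],[0,0,0],[0,0,0],[0,0,0],[0,0,0],[0,0,0],[0,0,0],[0,0,0],[0,0,0]], slide=[[-0.0177,0.042,0],[-0.0177,0.042,0],[-0.0177,0.042,0],[-0.0177,0.042,0],[-0.0177,0.042,0],[-0.0177,0.042,0],[-0.0177,0.042,0],[-0.0177,0.042,0],[-0.0177,0.042,0],[-0.0177,0.042,0]], gripper=[1,1,1,1,1,1,1,1,1,1], force=60)

```text
time_s: 1.1
position: [0.5021, 0.2526, 0.2421]
tool_rot: [[0.254, 0.967, -0.001], [0.967, -0.254, -0.0], [-0.0, -0.001, -1.0]]
ft_force: [-0.3, 0.2, -0.1]
grip_width: 0.0855
```

Call:
jog_arm(dr=[[0,0,0],[0,0,0],[0,0,-0.094],[0,0,-0.094],[0,0,-0.094],[0,0,-0.094],[0,0,-0.094],[0,0,-0.094],[0,0,-0.094],[0,0,-0.094]], slide=[[-0.01,0.0233,0],[-0.01,0.0233,0],[0,0,0],[0,0,0],[0,0,0],[0,0,0],[0,0,0],[0,0,0],[0,0,0],[0,0,0]], gripper=[1,1,1,1,1,1,1,1,1,1])

```text
time_s: 2.1
position: [0.5408, 0.2229, 0.2419]
tool_rot: [[-0.479, 0.878, -0.001], [0.878, 0.479, -0.0], [0.0, -0.001, -1.0]]
ft_force: [0.3, -0.1, -0.5]
grip_width: 0.0855
```

```bash
cat > look.py <<'E'
import sys
from rig import observe, viewer, env
from h import *
def look(n,tag,x,y,w,h,s):
    d=viewer.get_image(n);cv2.imwrite(f"pics/{tag}_raw.png",d["pixels"])
    c=cv2.resize(d["pixels"][y:y+h,x:x+w],None,fx=s,fy=s,interpolation=cv2.INTER_CUBIC);cv2.imwrite(f"pics/{tag}.png",c)
def st():
    s=observe()
    print(s["time_s"],"pos",np.round(s["position"],4).tolist(),"q",np.round(s["q"],1).tolist(),"f",np.round(s["ft_force"],1).tolist(),"tq",np.round(s["wrist_torque"],2).tolist(),"w",round(float(s["grip_width"]),4))
    print("R",np.round(s["tool_rot"],4).tolist())
if __name__=="__main__":
    st()
    a=sys.argv
    if len(a)>1: look(a[1],a[2],*map(int,a[3:8]))
E
python3 look.py side hov 200 100 120 170 4
```

```text
2.1 pos [0.5408, 0.2229, 0.2419] q [10.8, 25.4, 68.6, 0.0, 86.1, -107.8] f [0.3, -0.1, -0.5] tq [0.01, -0.02, 0.0] w 0.0855
R [[-0.4786, 0.878, -0.001], [0.878, 0.4786, -0.0002], [0.0003, -0.001, -1.0]]
```

View pics/hov.png

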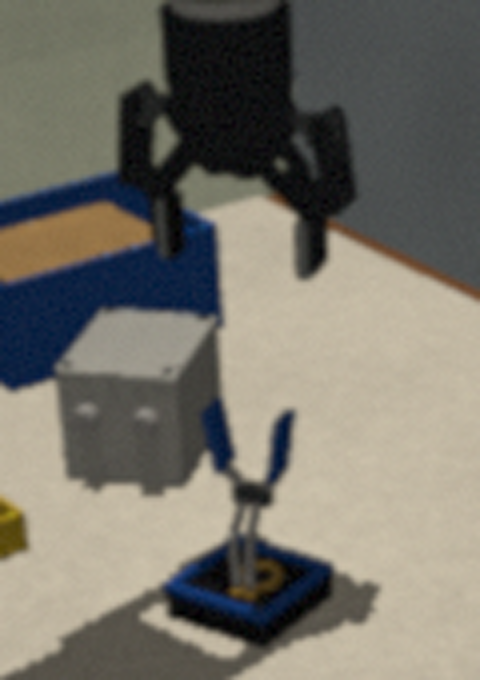

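```bash
python3 - <<'E'
from h import *
for z in(.231,.244,.146,.126,.102): 
    q=(proj("side",[.5408,.2229,z])-[200,100]+.5)*4-.5;print(z,q)
E
python3 - <<'E'
import cv2
i=cv2.imread('pics/hov_raw.png')
cv2.imwrite('pics/hov2.png',cv2.resize(i[135:250,225:290],None,fx=9,fy=9,interpolation=cv2.INTER_CUBIC)[:,:,:][0:1035])
E
```

```text
0.231 [[240.31707134 282.83980562]]
0.244 [[239.11354692 262.95744997]]
0.146 [[247.92079624 408.45417651]]
0.126 [[249.64568195 436.94947789]]
0.102 [[251.68466108 470.63363708]]
```

Call:
jog_arm(dr=[[0,0,0],[0,0,0],[0,0,0],[0,0,0],[0,0,0],[0,0,0],[0,0,0],[0,0,0],[0,0,0],[0,0,0]], slide=[[0,0,0.015],[0,0,0.015],[0,0,0.015],[0,0,0.015],[0,0,0.015],[0,0,0.015],[0,0,0.015],[0,0,0.01],[0,0,0.005],[0,0,0.004]], gripper=[1,1,1,1,1,1,1,1,1,1])

```text
time_s: 3.15
position: [0.541, 0.2229, 0.1182]
tool_rot: [[-0.475, 0.88, 0.0], [0.88, 0.475, 0.0], [-0.0, 0.0, -1.0]]
ft_force: [0.2, -0.0, 1.2]
grip_width: 0.0858
```

```bash
python3 look.py side low 215 150 90 120 6
```

```text
3.15 pos [0.541, 0.2229, 0.1182] q [10.8, 31.8, 79.3, 0.0, 69.0, -107.5] f [0.2, -0.0, 1.2] tq [-0.02, 0.01, 0.03] w 0.0858
R [[-0.4747, 0.8801, 0.0001], [0.8801, 0.4747, 0.0], [-0.0, 0.0001, -1.0]]
```

View pics/low.png

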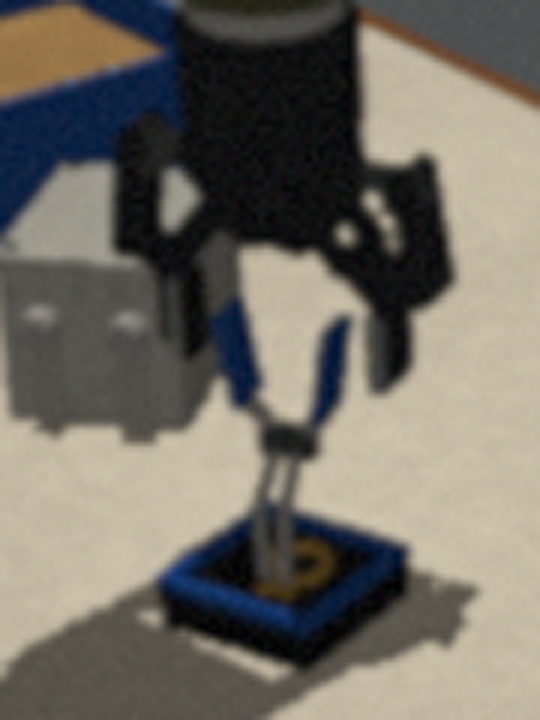

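Handles at (235,355) and (332,370) are between the open fingers, so I'm closing.

Call:
jog_arm(dr=[[0,0,0],[0,0,0],[0,0,0],[0,0,0],[0,0,0],[0,0,0],[0,0,0],[0,0,0],[0,0,0],[0,0,0]], slide=[[0,0,0],[0,0,0],[0,0,0],[0,0,0],[0,0,0],[0,0,0],[0,0,0],[0,0,0],[0,0,0],[0,0,0]], gripper=[0.7,0.5,0.4,0.3,0.2,0.1,0,-0.1,-0.3,-0.5], force=80)

```text
time_s: 4.2
position: [0.5418, 0.2244, 0.1223]
tool_rot: [[-0.476, 0.88, 0.006], [0.88, 0.476, 0.003], [0.0, 0.007, -1.0]]
ft_force: [-7.0, 3.7, 25.0]
grip_width: 0.0348
```

Call:
jog_arm(dr=[[0,0,0],[0,0,0],[0,0,0],[0,0,0],[0,0,0],[0,0,0],[0,0,0],[0,0,0],[0,0,0],[0,0,0]], slide=[[0,0,0],[0,0,0],[0,0,0],[0,0,0],[0,0,0],[0,0,0],[0,0,0],[0,0,0],[0,0,0],[0,0,0]], gripper=[-1,-1,-1,-1,-1,-1,-1,-1,-1,-1])

```text
time_s: 5.2
position: [0.5418, 0.2243, 0.1222]
tool_rot: [[-0.476, 0.88, 0.006], [0.88, 0.476, 0.003], [0.0, 0.007, -1.0]]
ft_force: [-6.7, 4.1, 24.9]
grip_width: 0.0352
```

```bash
python3 look.py side grip 215 150 90 120 6
```

```text
5.2 pos [0.5418, 0.2243, 0.1222] q [10.9, 31.5, 79.0, 0.1, 69.1, -107.6] f [-6.7, 4.1, 24.9] tq [1.05, 1.25, 0.12] w 0.0352
R [[-0.4755, 0.8797, 0.0056], [0.8797, 0.4755, 0.0035], [0.0004, 0.0065, -1.0]]
```

View pics/grip.png

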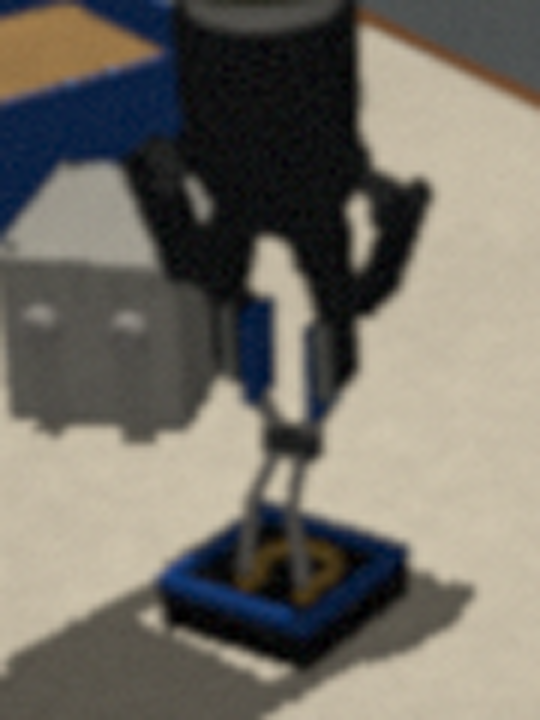

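Ring spread (lugs apart at (243,583) and (303,595)) and handles parallel at 35 mm. Now lifting.

Call:
jog_arm(dr=[[0,0,0],[0,0,0],[0,0,0],[0,0,0],[0,0,0],[0,0,0],[0,0,0],[0,0,0],[0,0,0],[0,0,0]], slide=[[0,0,-0.004],[0,0,-0.006],[0,0,-0.012],[0,0,-0.016],[0,0,-0.016],[0,0,-0.016],[0,0,-0.016],[0,0,-0.014],[0,0,-0.01],[0,0,0]], gripper=[-1,-1,-1,-1,-1,-1,-1,-1,-1,-1])

```text
time_s: 6.25
position: [0.5414, 0.2229, 0.2298]
tool_rot: [[-0.475, 0.88, 0.002], [0.88, 0.475, 0.0], [-0.001, 0.002, -1.0]]
ft_force: [1.4, -0.6, -1.0]
grip_width: 0.0352
```

```bash
python3 look.py side lift 215 120 90 120 6; python3 look.py top liftt 190 190 90 80 8
```

```text
6.25 pos [0.5414, 0.2229, 0.2298] q [10.8, 25.8, 69.8, -0.0, 84.2, -107.6] f [1.4, -0.6, -1.0] tq [-0.03, 0.01, -0.0] w 0.0352
R [[-0.4751, 0.8799, 0.0024], [0.8799, 0.4751, 0.0004], [-0.0008, 0.0023, -1.0]]
6.3 pos [0.541, 0.2229, 0.2286] q [10.8, 25.9, 69.9, -0.0, 84.1, -107.6] f [-0.1, -0.2, -2.1] tq [0.01, 0.04, -0.02] w 0.0348
R [[-0.4752, 0.8799, 0.0006], [0.8799, 0.4752, 0.0001], [-0.0002, 0.0005, -1.0]]
```

View pics/lift.png

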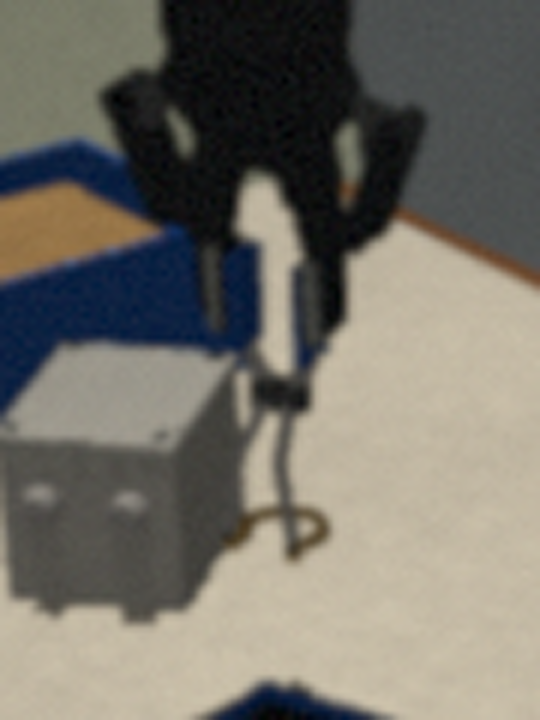

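View pics/liftt.png

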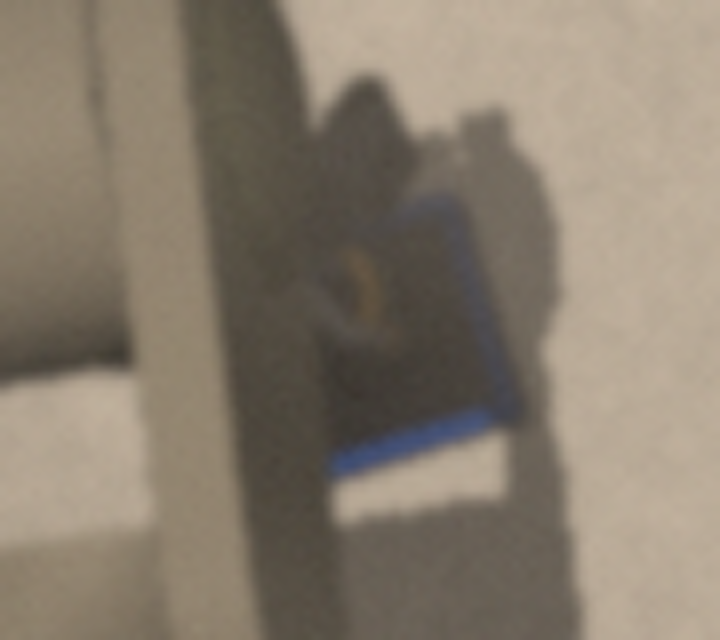

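Call:
jog_arm(dr=[[0,0,0],[0,0,0],[0,0,0],[0,0,0],[0,0,0],[0,0,0],[0,0,0],[0,0,0],[0,0,0],[0,0,0]], slide=[[-0.01,-0.0058,0],[-0.02,-0.0116,0],[-0.03,-0.0174,0],[-0.036,-0.0209,0],[-0.036,-0.0209,0],[-0.036,-0.0209,0],[-0.036,-0.0209,0],[-0.036,-0.0209,0],[-0.036,-0.0209,0],[-0.03,-0.0174,0]], gripper=[-1,-1,-1,-1,-1,-1,-1,-1,-1,-1])

```text
time_s: 7.35
position: [0.5291, -0.1334, 0.2277]
tool_rot: [[-0.474, 0.88, -0.001], [0.88, 0.474, 0.0], [0.001, -0.001, -1.0]]
ft_force: [0.9, 0.2, -1.9]
grip_width: 0.0348
```

Call:
jog_arm(dr=[[0,0,0],[0,0,0],[0,0,0],[0,0,0],[0,0,0],[0,0,0],[0,0,0],[0,0,0],[0,0,0],[0,0,0]], slide=[[-0.02,-0.0114,0],[-0.014,-0.008,0],[-0.008,-0.0046,0],[-0.0026,-0.0006,0],[0,0,0],[0,0,0],[0,0,0],[0,0,0],[0,0,0],[0,0,0]], gripper=[-1,-1,-1,-1,-1,-1,-1,-1,-1,-1])

```text
time_s: 8.35
position: [0.5297, -0.1815, 0.2284]
tool_rot: [[-0.475, 0.88, 0.0], [0.88, 0.475, -0.0], [-0.0, 0.0, -1.0]]
ft_force: [-1.0, -0.3, -2.3]
grip_width: 0.035
```

```bash
cat > ov.py <<'E'
# overlay predicted ring & shaft. usage ov.py raw tag tcpx tcpy tcpz yawdeg [cx cy dx dy dz]
from h import *
import sys
raw,tag=sys.argv[1:3];v=list(map(float,sys.argv[3:]))
p=np.array(v[:3]);yaw=np.radians(v[3]);d=np.array(v[4:7] if len(v)>4 else [0,0,-.1002])
tip=np.array([.5287,-.182,.0975])
a=np.linspace(0,2*np.pi,60)
def circ(c,r): return c+np.c_[r*np.cos(a),r*np.sin(a),0*a]
c0=p+Rz(yaw)@d
I=cv2.imread(raw);q=proj("side",np.array([c0,tip]));ctr=q.mean(0)
off=(ctr-[40,32]).round().astype(int);s=9
c=cv2.resize(I[off[1]:off[1]+65,off[0]:off[0]+80],None,fx=s,fy=s,interpolation=cv2.INTER_CUBIC)
cv2.imwrite(f"pics/{tag}_plain.png",c)
for L,col in((circ(c0+[0,0,.002],.019),(0,0,255)),(circ(c0+[0,0,.002],.014),(0,0,255)),(circ(tip,.009),(0,255,0)),(circ(tip-[0,0,.004],.012),(0,255,0)),(circ(tip-[0,0,.013],.025),(255,0,0))):
    cv2.polylines(c,[((proj("side",L)-off+.5)*s-.5).round().astype(int)],False,col,1)
cv2.imwrite(f"pics/{tag}.png",c);print("off",off,"ring c0",c0,"px",q)
E
python3 look.py side hs1 320 200 100 120 6 && python3 ov.py pics/hs1_raw.png ovh1 .5287 -.182 .2286 28.6
```

```text
8.35 pos [0.5297, -0.1815, 0.2284] q [-31.0, 23.4, 74.2, 0.0, 82.4, -149.4] f [-1.0, -0.3, -2.3] tq [-0.05, -0.04, 0.02] w 0.035
R [[-0.4754, 0.8798, 0.0], [0.8798, 0.4754, -0.0], [-0.0, 0.0, -1.0]]
off [330 252] ring c0 [ 0.5287 -0.182   0.1284] px [[369.79312238 277.87083531]
 [369.21263073 290.29418693]]
```

View pics/ovh1.png

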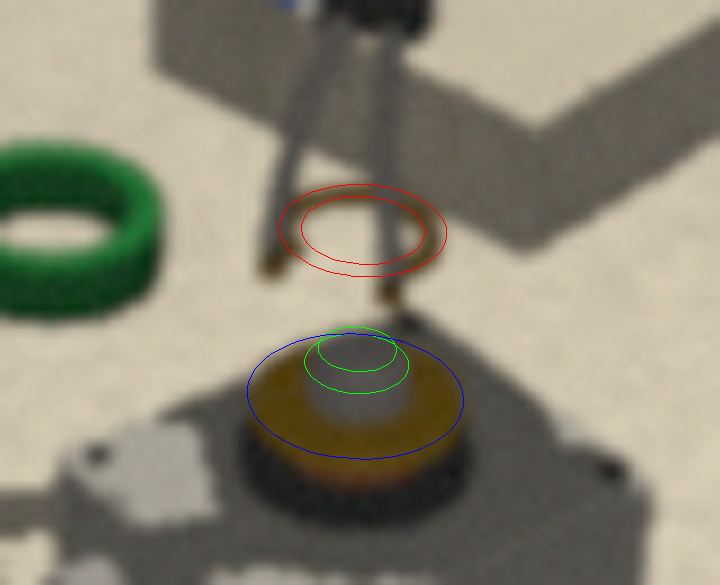

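View pics/ovh1_plain.png

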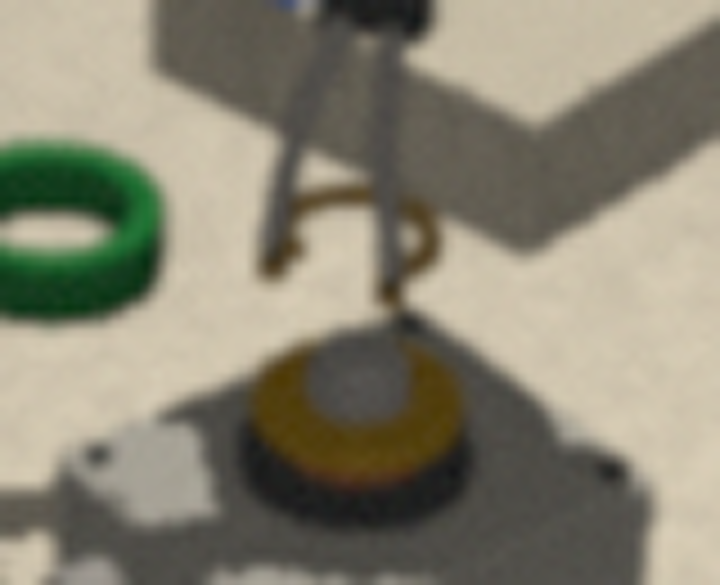

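Ring hovers above the shaft and lies close to the prediction: ring columns 283–440, shaft centre about 357. I'll rotate about 86° to check the ring's offset along the other axis.

Call:
jog_arm(dr=[[0,0,0.15],[0,0,0.15],[0,0,0.15],[0,0,0.15],[0,0,0.15],[0,0,0.15],[0,0,0.15],[0,0,0.15],[0,0,0.15],[0,0,0.15]], slide=[[0,0,0],[0,0,0],[0,0,0],[0,0,0],[0,0,0],[0,0,0],[0,0,0],[0,0,0],[0,0,0],[0,0,0]], gripper=[-1,-1,-1,-1,-1,-1,-1,-1,-1,-1])

```text
time_s: 9.4
position: [0.5296, -0.1817, 0.2283]
tool_rot: [[0.847, 0.531, -0.0], [0.531, -0.847, 0.0], [0.0, -0.0, -1.0]]
ft_force: [-0.1, 0.7, -3.6]
grip_width: 0.0347
```

Call:
jog_arm(dr=[[0,0,0],[0,0,0],[0,0,0],[0,0,0],[0,0,0],[0,0,0],[0,0,0],[0,0,0],[0,0,0],[0,0,0]], slide=[[0,0,0.005],[0,0,0.005],[0,0,0.005],[0,0,0],[0,0,0],[0,0,0],[0,0,0],[0,0,0],[0,0,0],[0,0,0]], gripper=[-1,-1,-1,-1,-1,-1,-1,-1,-1,-1])

```text
time_s: 10.4
position: [0.5296, -0.1817, 0.2134]
tool_rot: [[0.844, 0.536, 0.0], [0.536, -0.844, -0.0], [0.0, 0.0, -1.0]]
ft_force: [0.0, 0.3, -2.7]
grip_width: 0.035
```

```bash
python3 look.py side hs2 320 200 100 120 6 >o.txt; cat o.txt; sed -i 's/.0975\])/.0955])/' ov.py; python3 - <<'E'
import re,subprocess,math
t=open('o.txt').read()
p=eval(re.search(r'pos (\[.*?\])',t)[1]);R=eval(re.search(r'R (\[\[.*\]\])',t)[1])
yaw=math.degrees(math.atan2(R[1][1],R[0][1]));print(p,yaw)
print(subprocess.run(['python3','ov.py','pics/hs2_raw.png','ovh2',*map(str,p),str(yaw)],capture_output=True,text=True).stdout)
E
```

```text
10.4 pos [0.5296, -0.1817, 0.2134] q [-31.0, 24.1, 75.6, -0.0, 80.3, -63.5] f [0.0, 0.3, -2.7] tq [-0.03, 0.01, 0.04] w 0.035
R [[0.844, 0.5363, 0.0], [0.5363, -0.844, -0.0001], [0.0, 0.0001, -1.0]]
[0.5296, -0.1817, 0.2134] -57.56703975276071
off [329 255] ring c0 [ 0.5296 -0.1817  0.1132] px [[369.72064637 283.8016906 ]
 [369.17557266 291.08728258]]
```

View pics/ovh2.png

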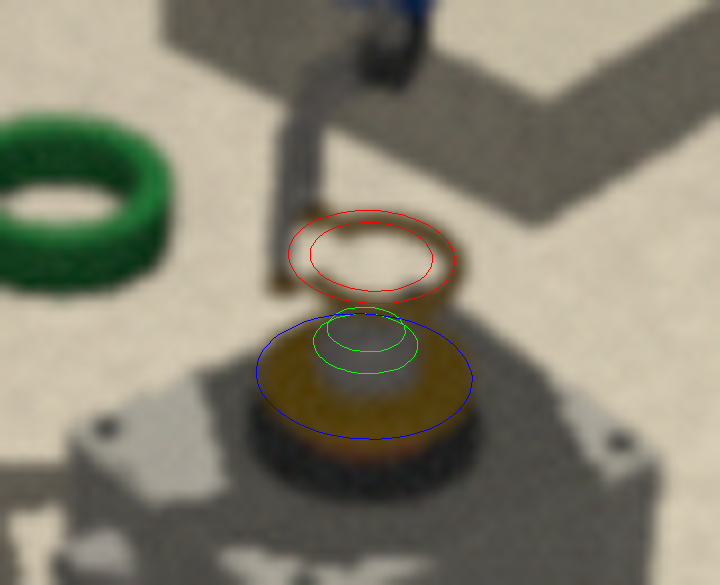

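View pics/ovh2_plain.png

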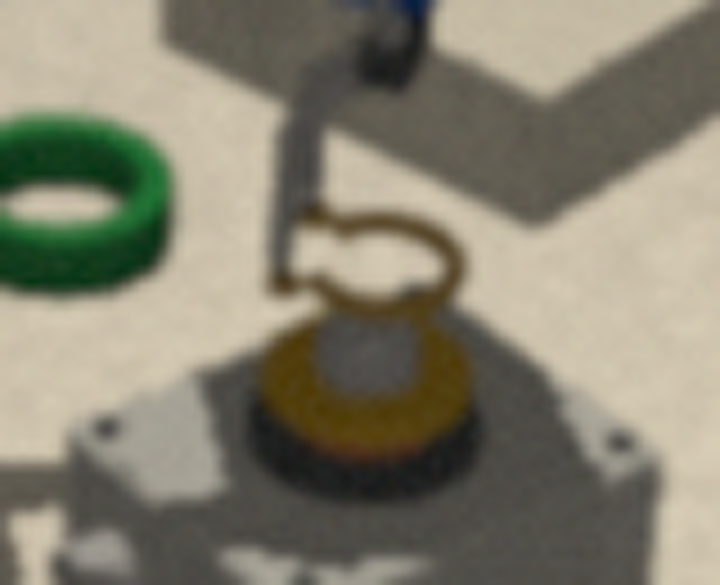

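In this view the ring sits about 2 mm off along the pliers' x (right edge 467 against 459 predicted). I'll correct that, go lower and look again.

Call:
jog_arm(dr=[[0,0,0],[0,0,0],[0,0,0],[0,0,0],[0,0,0],[0,0,0],[0,0,0],[0,0,0],[0,0,0],[0,0,0]], slide=[[-0.0019,-0.0015,0],[0,0,0.003],[0,0,0.003],[0,0,0.003],[0,0,0],[0,0,0],[0,0,0],[0,0,0],[0,0,0],[0,0,0]], gripper=[-1,-1,-1,-1,-1,-1,-1,-1,-1,-1])

```text
time_s: 11.45
position: [0.5272, -0.1814, 0.2044]
tool_rot: [[0.844, 0.536, 0.0], [0.536, -0.844, -0.0], [0.0, 0.0, -1.0]]
ft_force: [-0.1, 0.1, -2.6]
grip_width: 0.0349
```

```bash
python3 look.py side hs3 320 200 100 120 6 >o.txt; cat o.txt; sed -i 's/.0955\])/.0950])/' ov.py; python3 - <<'E'
import re,subprocess,math
t=open('o.txt').read()
p=eval(re.search(r'pos (\[.*?\])',t)[1]);R=eval(re.search(r'R (\[\[.*\]\])',t)[1])
yaw=math.degrees(math.atan2(R[1][1],R[0][1]));print(p,yaw)
print(subprocess.run(['python3','ov.py','pics/hs3_raw.png','ovh3',*map(str,p),str(yaw),'.0015','.001','-.101'],capture_output=True,text=True).stdout)
E
```

```text
11.45 pos [0.5272, -0.1814, 0.2044] q [-31.2, 24.3, 76.9, -0.0, 78.9, -63.6] f [-0.1, 0.1, -2.6] tq [0.01, 0.0, -0.02] w 0.0349
R [[0.8441, 0.5363, 0.0001], [0.5363, -0.8441, -0.0001], [0.0001, 0.0001, -1.0]]
[0.5272, -0.1814, 0.2044] -57.57011240837559
off [329 258] ring c0 [ 0.52884845 -0.18212981  0.1034    ] px [[369.41771314 287.94803341]
 [369.16631777 291.28535033]]
```

View pics/ovh3.png

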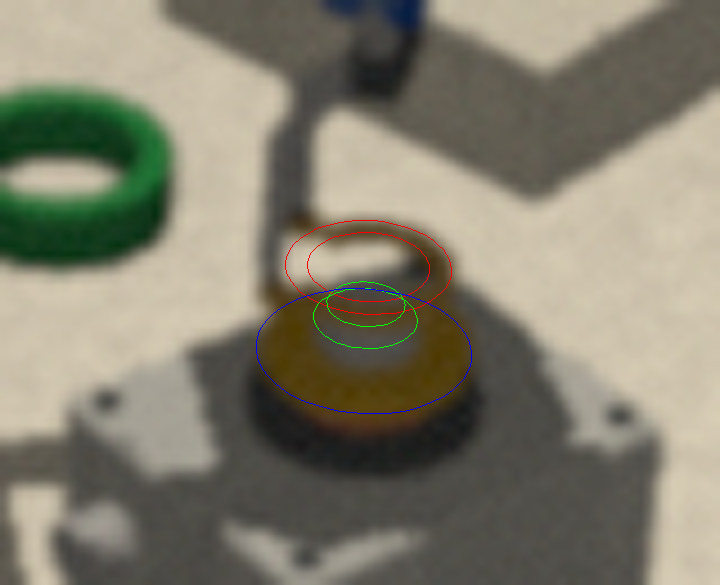

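View pics/ovh3_plain.png

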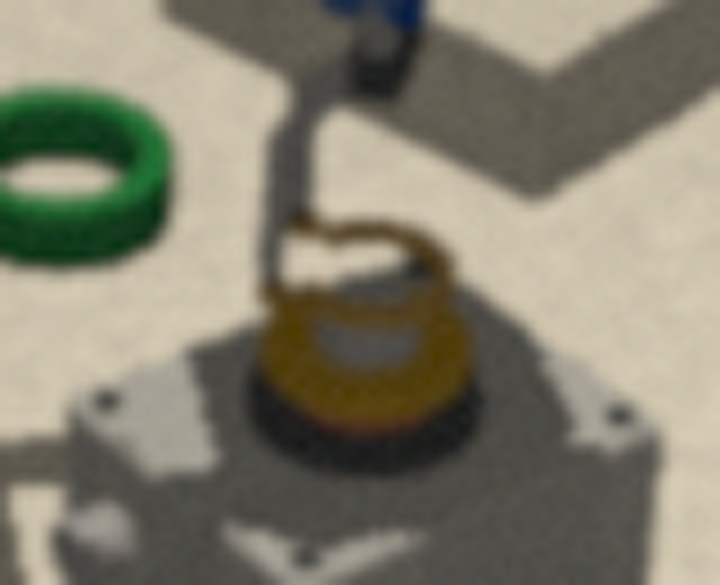

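Ring and shaft are aligned (ring centre about 369, shaft about 367). I'll thread it slowly.

Call:
jog_arm(dr=[[0,0,0],[0,0,0],[0,0,0],[0,0,0],[0,0,0],[0,0,0],[0,0,0],[0,0,0],[0,0,0],[0,0,0]], slide=[[0,0,0.001],[0,0,0.001],[0,0,0.001],[0,0,0.001],[0,0,0.001],[0,0,0.001],[0,0,0.001],[0,0,0],[0,0,0],[0,0,0]], gripper=[-1,-1,-1,-1,-1,-1,-1,-1,-1,-1])

```text
time_s: 12.5
position: [0.5273, -0.1815, 0.1974]
tool_rot: [[0.844, 0.536, 0.0], [0.536, -0.844, -0.0], [0.0, 0.0, -1.0]]
ft_force: [-0.5, -0.5, -1.5]
grip_width: 0.0348
```

```bash
cat > ovnow.sh <<'X'
python3 look.py side $1 320 200 100 120 6 >o.txt; cat o.txt; python3 - $1 <<'E'
import re,subprocess,math,sys
t=open('o.txt').read();n=sys.argv[1]
p=eval(re.search(r'pos (\[.*?\])',t)[1]);R=eval(re.search(r'R (\[\[.*\]\])',t)[1])
yaw=math.degrees(math.atan2(R[1][1],R[0][1]))
print(subprocess.run(['python3','ov.py',f'pics/{n}_raw.png','ov'+n,*map(str,p),str(yaw),'.0015','.001','-.101'],capture_output=True,text=True).stdout)
E
X
bash ovnow.sh h4
```

```text
12.5 pos [0.5273, -0.1815, 0.1974] q [-31.2, 24.6, 77.5, -0.0, 77.8, -63.6] f [-0.5, -0.5, -1.5] tq [-0.03, 0.03, -0.03] w 0.0348
R [[0.8441, 0.5362, 0.0001], [0.5362, -0.8441, -0.0001], [0.0, 0.0001, -1.0]]
off [329 259] ring c0 [ 0.52894839 -0.18222994  0.0964    ] px [[369.35566082 290.73526283]
 [369.16631777 291.28535033]]
```

View pics/ovh4_plain.png

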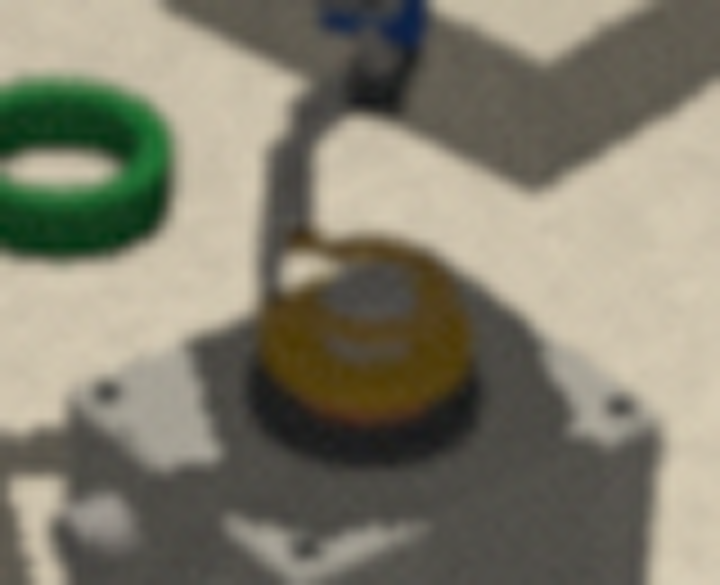

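Shaft tip (gray, (370,285)) is showing inside the bore with no contact force. I'll continue down in small steps.

Call:
jog_arm(dr=[[0,0,0],[0,0,0],[0,0,0],[0,0,0],[0,0,0],[0,0,0],[0,0,0],[0,0,0],[0,0,0],[0,0,0]], slide=[[0.0005,0,0.001],[0,0,0.001],[0,0,0.001],[0,0,0.001],[0,0,0.001],[0,0,0],[0,0,0],[0,0,0],[0,0,0],[0,0,0]], gripper=[-1,-1,-1,-1,-1,-1,-1,-1,-1,-1])

```text
time_s: 13.55
position: [0.5277, -0.1812, 0.1924]
tool_rot: [[0.844, 0.536, 0.0], [0.536, -0.844, -0.0], [0.0, 0.0, -1.0]]
ft_force: [-0.8, 0.1, -3.9]
grip_width: 0.0349
```

```bash
bash ovnow.sh h5
```

```text
13.55 pos [0.5277, -0.1812, 0.1924] q [-31.1, 24.9, 77.9, 0.0, 77.2, -63.5] f [-0.8, 0.1, -3.9] tq [-0.02, 0.04, -0.04] w 0.0349
R [[0.8441, 0.5362, 0.0001], [0.5362, -0.8441, -0.0], [0.0, 0.0001, -1.0]]
off [329 260] ring c0 [ 0.52934839 -0.18192994  0.0914    ] px [[369.30210732 292.57897064]
 [369.16631777 291.28535033]]
```

View pics/ovh5_plain.png

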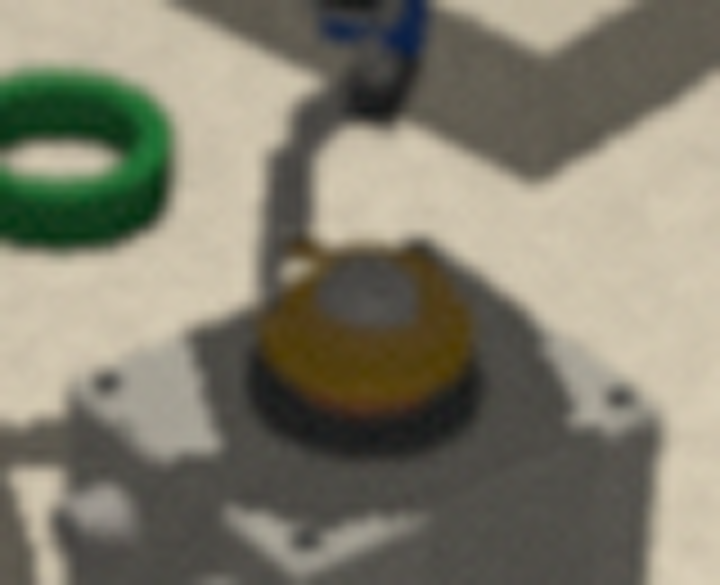

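Ring is around the shaft (shaft cols 318–415 inside it) with no contact. Continuing to the washer.

Call:
jog_arm(dr=[[0,0,0],[0,0,0],[0,0,0],[0,0,0],[0,0,0],[0,0,0],[0,0,0],[0,0,0],[0,0,0],[0,0,0]], slide=[[0,0,0.0006],[0,0,0.0006],[0,0,0.0006],[0,0,0.0006],[0,0,0.0006],[0,0,0.0005],[0,0,0.0005],[0,0,0],[0,0,0],[0,0,0]], gripper=[-1,-1,-1,-1,-1,-1,-1,-1,-1,-1])

```text
time_s: 14.6
position: [0.5277, -0.1812, 0.1883]
tool_rot: [[0.844, 0.536, 0.0], [0.536, -0.844, -0.0], [0.0, 0.0, -1.0]]
ft_force: [0.6, 0.0, -1.4]
grip_width: 0.0353
```

Call:
jog_arm(dr=[[0,0,0],[0,0,0],[0,0,0],[0,0,0],[0,0,0],[0,0,0],[0,0,0],[0,0,0],[0,0,0],[0,0,0]], slide=[[0,0,0.0005],[0,0,0.0005],[0,0,0.0005],[0,0,0.0005],[0,0,0],[0,0,0],[0,0,0],[0,0,0],[0,0,0],[0,0,0]], gripper=[-1,-1,-1,-1,-1,-1,-1,-1,-1,-1])

```text
time_s: 15.6
position: [0.5277, -0.1812, 0.1864]
tool_rot: [[0.844, 0.536, 0.0], [0.536, -0.844, -0.0], [0.0, 0.0, -1.0]]
ft_force: [0.1, 1.0, 3.1]
grip_width: 0.035
```

Call:
jog_arm(dr=[[0,0,0],[0,0,0],[0,0,0],[0,0,0],[0,0,0],[0,0,0],[0,0,0],[0,0,0],[0,0,0],[0,0,0]], slide=[[0,0,0.0005],[0,0,0.0005],[0,0,0.0005],[0,0,0.0005],[0,0,0],[0,0,0],[0,0,0],[0,0,0],[0,0,0],[0,0,0]], gripper=[-1,-1,-1,-1,-1,-1,-1,-1,-1,-1])

```text
time_s: 16.6
position: [0.5277, -0.1812, 0.1845]
tool_rot: [[0.844, 0.536, 0.0], [0.536, -0.844, -0.0], [0.0, 0.0, -1.0]]
ft_force: [-1.2, 1.4, 6.0]
grip_width: 0.0347
```

Call:
jog_arm(dr=[[0,0,0],[0,0,0],[0,0,0],[0,0,0],[0,0,0],[0,0,0],[0,0,0],[0,0,0],[0,0,0],[0,0,0]], slide=[[0,0,0.0005],[0,0,0.0005],[0,0,0.0005],[0,0,0],[0,0,0],[0,0,0],[0,0,0],[0,0,0],[0,0,0],[0,0,0]], gripper=[-1,-1,-1,-1,-1,-1,-1,-1,-1,-1])

```text
time_s: 17.6
position: [0.5278, -0.1812, 0.1833]
tool_rot: [[0.844, 0.536, 0.001], [0.536, -0.844, -0.0], [0.0, 0.001, -1.0]]
ft_force: [-1.1, 0.1, 6.5]
grip_width: 0.0354
```

```bash
bash ovnow.sh h6
```

```text
17.6 pos [0.5278, -0.1812, 0.1833] q [-31.1, 25.4, 78.7, -0.0, 75.8, -63.5] f [-1.1, 0.1, 6.5] tq [0.15, 0.29, -0.01] w 0.0354
R [[0.844, 0.5363, 0.0006], [0.5363, -0.844, -0.0004], [0.0003, 0.0007, -1.0]]
off [329 262] ring c0 [ 0.52944849 -0.18192972  0.0823    ] px [[369.16875888 296.14014103]
 [369.16631777 291.28535033]]
```

View pics/ovh6_plain.png

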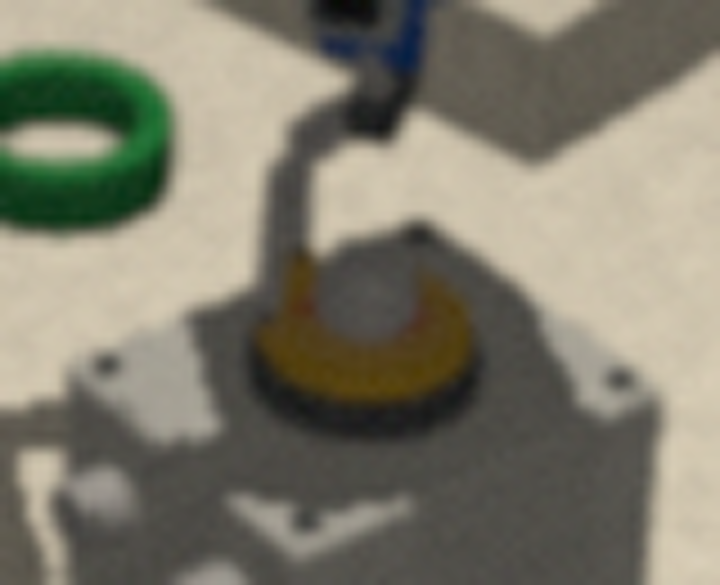

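Washer is moving down with the ring (net force about 9 N, roughly 4 mm in). Continuing gently toward the stop.

Call:
jog_arm(dr=[[0,0,0],[0,0,0],[0,0,0],[0,0,0],[0,0,0],[0,0,0],[0,0,0],[0,0,0],[0,0,0],[0,0,0]], slide=[[0,0,0.0004],[0,0,0.0004],[0,0,0.0004],[0,0,0],[0,0,0],[0,0,0],[0,0,0],[0,0,0],[0,0,0],[0,0,0]], gripper=[-1,-1,-1,-1,-1,-1,-1,-1,-1,-1])

```text
time_s: 18.65
position: [0.5278, -0.1812, 0.1822]
tool_rot: [[0.844, 0.536, 0.001], [0.536, -0.844, -0.0], [0.0, 0.001, -1.0]]
ft_force: [-0.8, 1.1, 8.2]
grip_width: 0.0352
```

Call:
jog_arm(dr=[[0,0,0],[0,0,0],[0,0,0],[0,0,0],[0,0,0],[0,0,0],[0,0,0],[0,0,0],[0,0,0],[0,0,0]], slide=[[0,0,0.0004],[0,0,0.0004],[0,0,0.0004],[0,0,0],[0,0,0],[0,0,0],[0,0,0],[0,0,0],[0,0,0],[0,0,0]], gripper=[-1,-1,-1,-1,-1,-1,-1,-1,-1,-1])

```text
time_s: 19.65
position: [0.5279, -0.1813, 0.1818]
tool_rot: [[0.844, 0.536, 0.002], [0.536, -0.844, -0.001], [0.001, 0.002, -1.0]]
ft_force: [-2.4, 2.6, 14.5]
grip_width: 0.035
```

Force jumped while the TCP advanced only 0.4 of 1.2 mm, so this is the stop. I'll make one small confirming step.

Call:
jog_arm(dr=[[0,0,0],[0,0,0],[0,0,0],[0,0,0],[0,0,0],[0,0,0],[0,0,0],[0,0,0],[0,0,0],[0,0,0]], slide=[[0,0,0.0003],[0,0,0.0003],[0,0,0.0002],[0,0,0],[0,0,0],[0,0,0],[0,0,0],[0,0,0],[0,0,0],[0,0,0]], gripper=[-1,-1,-1,-1,-1,-1,-1,-1,-1,-1])

```text
time_s: 20.65
position: [0.5279, -0.1813, 0.1817]
tool_rot: [[0.844, 0.536, 0.002], [0.536, -0.844, -0.002], [0.001, 0.003, -1.0]]
ft_force: [-3.7, 3.1, 20.0]
grip_width: 0.0349
```

```bash
bash ovnow.sh h7; python3 look.py top h7t 0 0 640 480 1
```

```text
20.65 pos [0.5279, -0.1813, 0.1817] q [-31.1, 25.4, 78.9, -0.0, 75.5, -63.5] f [-3.7, 3.1, 20.0] tq [0.42, 1.01, -0.01] w 0.0349
R [[0.8439, 0.5364, 0.0023], [0.5364, -0.8439, -0.0016], [0.0011, 0.0026, -1.0]]
off [329 262] ring c0 [ 0.52954859 -0.18202949  0.0807    ] px [[369.20709535 296.77006809]
 [369.16631777 291.28535033]]

20.7 pos [0.5279, -0.1813, 0.1818] q [-31.1, 25.4, 78.9, -0.0, 75.5, -63.5] f [-3.7, 2.7, 18.7] tq [0.39, 0.98, -0.01] w 0.0349
R [[0.8439, 0.5364, 0.0024], [0.5364, -0.8439, -0.0016], [0.0011, 0.0026, -1.0]]
```

View pics/ovh7_plain.png

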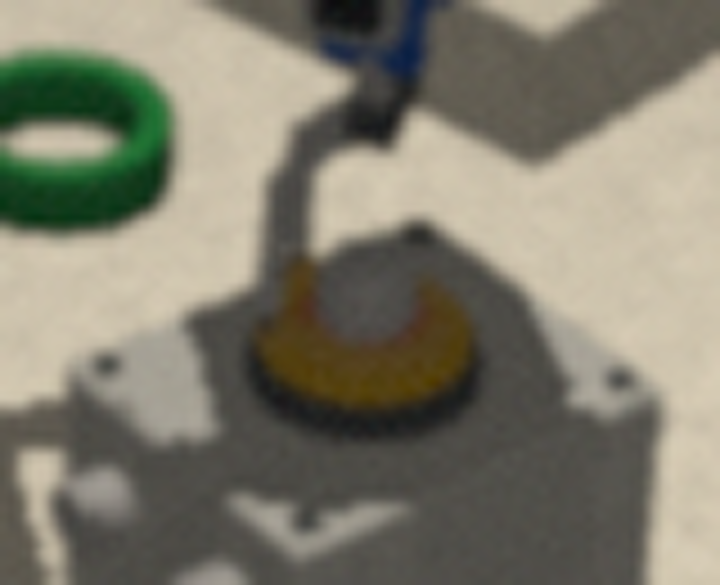

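View pics/h7_raw.png

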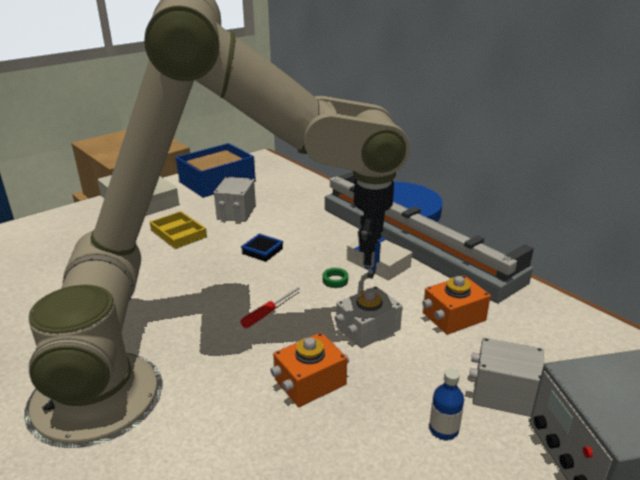

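The washer is seated on the boss, the ring lies around the shaft still open, and nothing else has moved. The TCP gained only 0.1 mm while the force rose to 20 N, so I'm handing in.

```bash
python3 -c "
from rig import env,observe
print(env.close_job());print(observe()['ft_force'],observe()['grip_width'])"
```

```text
the job is handed in; nothing more can be done
None
the job is handed in; nothing more can be done
```

The job is handed in at about 20.7 s. The arm is still squeezing the pliers, and the open ring is holding the yellow washer down at its stop.

**What I did:** I gripped the blue handles at 80 N until they were parallel, which opened the ring. Then I lifted the pliers off the stand and turned them about 86° above the shaft to measure where the ring sat in the grip. It was about 2 mm off, so I corrected that and lowered the ring over the shaft with no contact.

**Last checks:**
- **Washer stop:** contact came at a TCP height of about 0.1875 m. Net force rose from about 5 N to 10.5 N over the next 6 mm, then jumped to about 17 N. A last 0.8 mm commanded step moved the TCP only 0.1 mm and brought it to about 22 N, so the washer is at its stop near 0.1817 m.
- **Ring and tool:** the tool is tilted only about 0.2°. The side view shows the washer down on the boss and the ring open around the shaft.
- **Rest of the bench:** everything else looks unmoved in the side view.

**Disagreements:**
- **Finger opening:** it read 35 mm, not the 38 mm given for squeezed handles, though the pictures showed the ring fully spread.
- **Shaft height:** my camera estimates of the shaft tip varied from 95 to 99.5 mm, so I set the final depth by force instead.
- **Closing on the handles:** the pads' forward swing pressed the pliers onto the stand with about 25 N. That went away on lifting.
- **Top camera:** I took a top picture at the end but did not examine it.

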